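# Lock the filter cup into the fume extractor head

## Task

Pick up the filter cup by its handle, push it up into the underside of the fume extractor's head and twist it until its lugs drop into their lock and it hangs there level by itself. Feel for the notches and work gently: never force the cup against the head (stay under 25 N), and leave the other things on the bench where they are.

Things in the scene. Friction and masses are not known exactly. Their poses are not given: they have to be found in the camera images.
- cup: Metal filter cup on the table: drum 68 mm across, 38 mm high, with a round neck on top (52 mm across, up to z = 62 mm, chamfered) and one straight flat black handle. Origin: centre of the underside; z is the cup's axis, x points out along the handle. 0.13 to 0.22 kg.
- grip (a point): Point to grip on the cup's handle: middle of the bar, 90 mm from the cup's axis, 28 mm above its underside; axes as the cup. The bar is 14 mm thick (y), 30 mm tall (z 13 to 43 mm) and runs from x = 55 to 135 mm.
- lugs (a point): On the cup's axis at the height of the lugs' undersides, 50 mm above the cup's underside; axes as the cup. Two lugs stick out of the neck to the cup's +y and -y, each 9 mm wide, 5 mm high, tips 33 mm from the axis.
- head: Fume extractor, fixed. Origin on the table below the mount axis; x away from its front, y left, z up. Base plate 14 mm thick; grey tower on the -y side (y -110 to -220, x 30 to 160, 210 mm high); a beam (top at 216 mm) carries the round aluminium head, 90 mm across, 150 to 190 mm up, open below: the cup goes in from below. A small black mark on the head faces -x.
- mount (a point): Centre of the head's open underside, 150 mm above the table, on the vertical mount axis; axes as head. Inside is a steel bayonet ring with flat underside at this height and a 56 mm round opening with two opposite notches, each about 1.5 mm wider than a lug on either side.
- ledge (a point): On the mount axis, 7.5 mm above mount: height of the ring's ledges; axes as head. Lugs meet the notches with the handle 125 degrees counterclockwise (from above) from the head's x. But the ring is set by hand, up to 0.48 rad off either way, hidden from readings and view: press the lugs up lightly (1 to 4 N) and sweep the handle till they rise into the notches.
- pad (a point): Centre of the spring-loaded gasket's underside at rest, 14 mm above mount; axes as head. The cup's neck meets it when the lugs' undersides are 2 mm above mount: 1.5 N there, 2.9 N at 7.5 mm, 4 N at 12 mm, where the drum's shoulder meets the head and it goes solid. The cup's weight comes on top. Pressing far out on the handle tips the cup in a weak grip: grip firmly.
- seat (a point): On the mount axis, 4 mm above mount: where the lugs' undersides rest when locked; axes as head. With the lugs held above the ledges, the cup turns counterclockwise (from above) from the notches to recesses 53 degrees on, with some 5 degrees of play either way, then a hard stop; let down there, the lugs drop into the recesses. Clockwise of the notches is a wall.
- spool: Bystander, leave alone: solder spool, 60 mm across, 52 mm high, standing
- driver: Bystander, leave alone: screwdriver lying on the table
- meter: Bystander, leave alone: yellow multimeter, 130 x 70 x 30 mm, lying flat
- flux: Bystander, leave alone: flux jar, 44 mm across, 55 mm high
- tin: Bystander, leave alone: small steel tin, 64 mm across, 35 mm high
- brush: Bystander, leave alone: brush lying on the table
- pliers: Bystander, leave alone: pliers with blue grips lying on the table
Things that resemble listed ones, but are neither listed nor needed, are in the scene too. Leave any turquoise look-alike of the cup alone.

How it is judged:
By the outcome, as a careful person would: the job done as asked, in the order asked, and still so for the second after the job is handed in, with the robot touching nothing.
It also fails if it takes over 72 s, if anything falls off the work surface, if the arm or the gripper's body presses on something with over 40 N, if the wrist force passes 120 N, or if a joint passes its speed limit or range.

## Robot

A 6-joint arm with a two-finger parallel gripper is mounted at the origin on the work surface. World frame = base frame: x ahead of the robot, y to its left, z up, the work surface at z = 0. Lengths are in m, angles in rad, forces in N, time in s.
With the tool pointing down it reaches from about 0.35 to 0.8 m from the base axis. Payload 7.3 kg.
Tool frame: the origin (TCP) lies midway between the tips of the shut fingers; the grasp point (between the pads) lies 19 mm behind it; z points along the fingers, y is the line along which they close (so a half turn about z gives the same grasp; the last joint's range is limited). The gripper opens to 85 mm and grips with 20 to 120 N. Pads are 22 mm wide; open, the fingers measure 114 mm over their backs; the gripper's body (76 mm by 85 mm) begins 54 mm behind the grasp point. The pads swing forward as they close: fully open they stand 13 mm farther back than shut.
Start: joints at [-1.401, 0.342, 1.524, -0, 1.275, -0.146], TCP at [0.163, -0.499, 0.231] pointing down, gripper open.
Joint ranges: [-2.53, 2.53], [-0.77, 2.02], [0.04, 2.7], [-1, 4.14], [0.28, 2.66], [-3.11, 3.11]. Speed limits (rad/s): [2.57, 2.57, 3.14, 3.14, 3.14, 3.14].

## Interface

Orientations are given as a 3x3 rotation matrix whose columns are the frame's x, y, z axes.
In Python, from station import * gives the robot as it stands. Calls block until the motion is done:
- movep(position, orientation): joint-space move of the TCP to a pose.
- move_l(position, speed=0.15, ori=None): straight line of the TCP; ori=None keeps the orientation; speed is the mean speed in m/s.
- movej(angles): joint-space move.
- let_go() and close(f_grip=None): open the fingers fully, or close them until they stop; f_grip is the grip in N (None keeps the last).
- pause(seconds).
- solve_ik(position, orientation): joint angles nearest the present ones, or None.
- read_camera(name): name is "scene" or "top"; returns (picture, depth): 400x640x3 uint8, red, green, blue; 400x640 float32, m along the optical axis (not along the pixel's ray), 0 where there is no reading.
- camera_model(name): a dict with "fx", "fy", "cx", "cy" (pixels), "k1" (the pictures are not rectified: a ray, as slopes to the right and down, at radius r is drawn at 1 + k1 r^2 times it, then the intrinsics apply), "rvec" (rotation vector, rad) and "tvec" (3), from world to camera coordinates, as OpenCV has them. Camera axes: x right, y down, z forward; pixel columns grow to the right and rows downward; lengths in m; the calibration is good to about 2 mm. A picture is of the moment at which its call begins. camera_model takes no time and is no camera call.
A pose or a line that the arm cannot do raises Unreachable and nothing moves.
- close_job(): hands the job in, once; it reports no verdict.
Readings, each from a call of its own:
- get_clock(): time.
- get_q(): joint angles.
- get_qd(): joint speeds.
- get_effort(): joint torques, N m.
- get_tcp_pos(): TCP position.
- get_orientation(): TCP orientation.
- get_contact_force(): force on the tool from outside, world axes, zero at the start.
- get_ft_torque(): the same for the moment, N m.
- get_opening(): opening from 0.0 (shut) to 1.0 (fully open).
Only numpy, scipy, OpenCV 4.12 (cv2) and the standard library are available. Lean on these libraries where they do the work, as an engineer would, in place of code of your own. Each camera call takes 0.05 s, during which the arm holds its last target. There are 200 camera calls.

## Working session

There is one attempt and no reset: what is moved stays moved. The work goes in short steps, each a Python script; the robot and the scene stay as the last script left them, time stands still between calls to the robot, and variables do not carry over. Pictures are saved under pics/ and viewed, on a budget of 10 in all, crops included, one or two more only if the job needs it, and the job is handed in when it is done.

```bash
mkdir -p pics; ls
python3 - <<'E'
from station import *
import cv2,numpy as np
for n in ("scene","top"):
    p,d=read_camera(n); cv2.imwrite(f"pics/{n}1.png",cv2.cvtColor(p,cv2.COLOR_RGB2BGR)); np.save(f"{n}1.npy",d)
    print(n,camera_model(n))
print(get_clock(),get_contact_force())
E
```

```text
pics
scene {'fx': 398.0835468439304, 'fy': 398.0835468439304, 'cx': 318.70511058007463, 'cy': 203.29995821299968, 'k1': -0.07410625820807369, 'rvec': array([ 1.88407823,  1.73730851, -0.61675581]), 'tvec': array([-0.03534178, -0.2723568 ,  1.49129278])}
top {'fx': 510.3782214657024, 'fy': 510.3782214657024, 'cx': 315.8633752264757, 'cy': 190.76948774378158, 'k1': -0.0055284195316984835, 'rvec': array([ 2.01990773, -2.20152411,  0.22745499]), 'tvec': array([0.01639602, 0.47312535, 1.43342551])}
0.1 [-0.13554533 -0.49108263  0.43594231]
```

View pics/scene1.png

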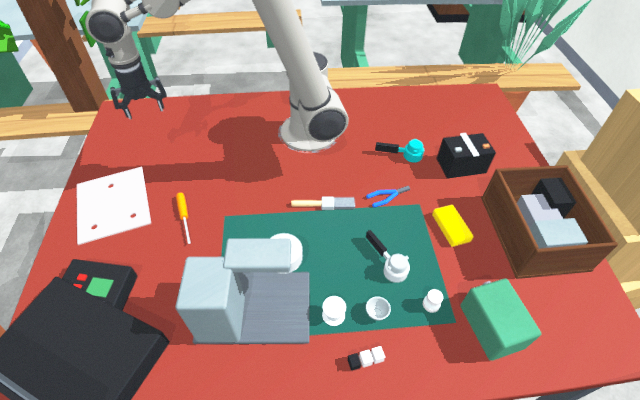

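View pics/top1.png

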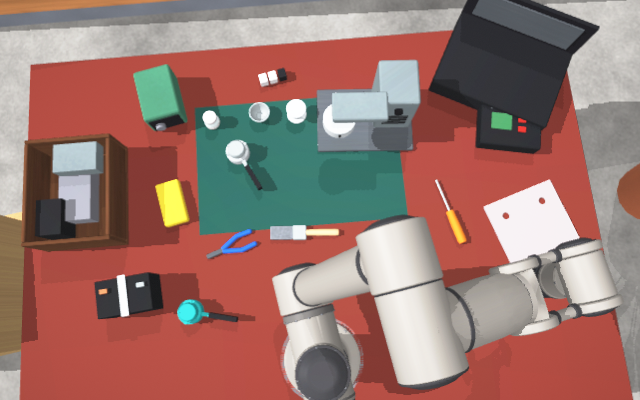

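The scene view shows the cup at about (397,267) with its handle to (370,235), and the extractor at about (250,290). The top view shows the cup at (237,152) with its handle to (258,188), and the head at (340,121) under the beam. The turquoise look-alike is at (190,312). I'll enlarge both crops.

```bash
cat > h.py <<'E'
from station import *
import cv2,numpy as np
def ray(n,u,v):
    m=camera_model(n); K=np.array([[m['fx'],0,m['cx']],[0,m['fy'],m['cy']],[0,0,1]])
    x,y=cv2.undistortPoints(np.array([[[u,v]]],float),K,np.array([m['k1'],0,0,0,0]))[0,0]
    R=cv2.Rodrigues(m['rvec'])[0]; return R,m['tvec'],np.array([x,y,1.])
def at_z(n,u,v,z):
    R,t,r=ray(n,u,v); c=-R.T@t; d=R.T@r; return c+d*(z-c[2])/d[2]
def deproj(n,u,v,dep):
    R,t,r=ray(n,u,v); return R.T@(r*dep-t)
def cloud(n,d):
    m=camera_model(n); K=np.array([[m['fx'],0,m['cx']],[0,m['fy'],m['cy']],[0,0,1]])
    vv,uu=np.mgrid[:400,:640]
    xy=cv2.undistortPoints(np.stack([uu,vv],-1).reshape(-1,1,2).astype(float),K,np.array([m['k1'],0,0,0,0])).reshape(400,640,2)
    P=np.dstack([xy,np.ones((400,640))])*d[...,None]
    return (P-m['tvec'])@cv2.Rodrigues(m['rvec'])[0]
E
python3 - <<'E'
from h import *
im=cv2.imread('pics/top1.png'); cv2.imwrite('pics/topc.png',cv2.resize(im[50:200,215:425],None,fx=3.8,fy=3.8,interpolation=cv2.INTER_CUBIC))
C=cloud("top",np.load('top1.npy'))
for u,v in [(237,147),(237,152),(252,178),(258,188),(300,200),(340,130),(360,105),(395,75),(330,145)]: print((u,v),C[v,u].round(4))
im=cv2.imread('pics/scene1.png'); cv2.imwrite('pics/scenec.png',cv2.resize(im[205:355,170:420],None,fx=3.2,fy=3.2,interpolation=cv2.INTER_CUBIC))
E
```

```text
(237, 147) [0.623  0.1963 0.0566]
(237, 152) [0.6058 0.1962 0.0625]
(252, 178) [0.5283 0.1591 0.0446]
(258, 188) [0.4991 0.1444 0.0345]
(300, 200) [0.4589 0.0247 0.002 ]
(340, 130) [ 0.604  -0.1014  0.1902]
(360, 105) [ 0.6581 -0.1586  0.222 ]
(395, 75) [ 0.741  -0.2639  0.2089]
(330, 145) [ 0.6177 -0.0796  0.016 ]
```

View pics/topc.png

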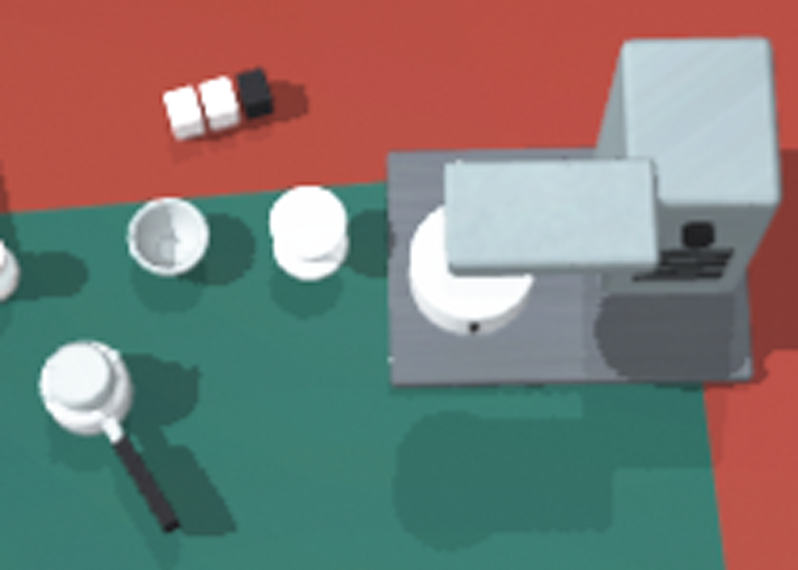

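View pics/scenec.png

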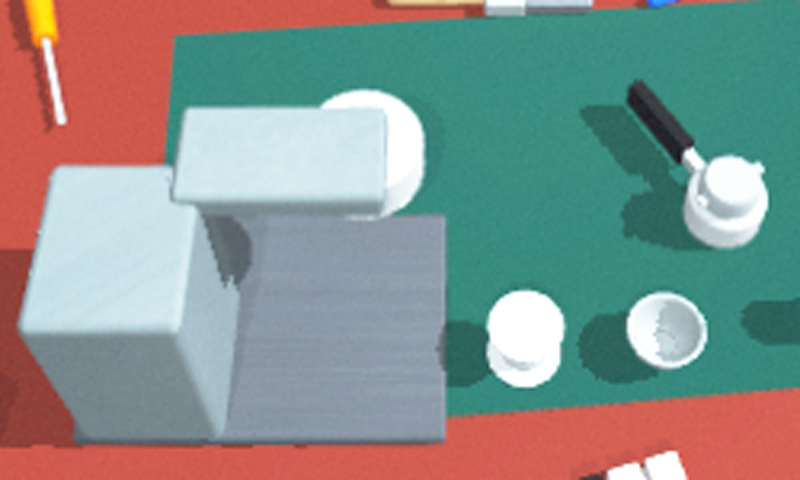

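The top crop puts the cup's neck centre at about (83,375), its handle running (118,440)–(170,525), the head disc at (475,270) with its mark at (473,327), and the base plate's corners at (388,155), (392,384) and (750,378). I'll fit these from the depth clouds.

Run:
```python
from h import *
from scipy.optimize import least_squares
out={}
for n in ("top","scene"):
    C=cloud(n,np.load(n+'1.npy')); im=cv2.imread(f'pics/{n}1.png').astype(int)
    X,Y,Z=C[...,0],C[...,1],C[...,2]
    near=lambda x,y,r:(np.hypot(X-x,Y-y)<r)
    def rect(m): 
        (c,s,a)=cv2.minAreaRect((C[m][:,:2]*1000).astype(np.float32)); return np.round(c,1),np.round(s,1),round(a,2)
    print(n,'tower',rect((abs(Z-.21)<.0035)&near(.72,-.26,.12)), 'beam',rect((abs(Z-.2175)<.005)&(Z>.2145)&near(.65,-.15,.12)),'plate',rect((abs(Z-.0145)<.004)&near(.66,-.18,.25)&(X>.56)&(Y<-.02)&(Y>-.31)))
    m=(abs(Z-.190)<.005)&near(.63,-.12,.09); h=cv2.convexHull((C[m][:,:2]).astype(np.float32))[:,0]
    # disc: fit fixed radius circle to hull points robustly
    f=least_squares(lambda p:np.hypot(*(h-p).T)-.045,[.63,-.12],loss='soft_l1',f_scale=.001); print(' head',f.x,len(h),f.fun.round(4))
    m=(Z>.057)&(Z<.068)&near(.61,.196,.05); P=C[m]; print(' neck',cv2.minEnclosingCircle(P[:,:2].astype(np.float32)),P[:,2].mean(),m.sum())
    m=(Z>.02)&(Z<.052)&near(.53,.16,.08)&(im.sum(2)<200); P=C[m]; print(' handle',rect(m),P[:,2].mean(),P[:,2].max(),m.sum(), cv2.fitLine(P[:,:2].astype(np.float32),cv2.DIST_HUBER,0,.01,.01).ravel())
k=lambda u,v,z:at_z("top",215+u/3.8-.4,50+v/3.8-.4,z).round(4)
print('plate corners',k(388,153,.014),k(391,385,.014),k(752,378,.014))
print('mark',k(473,327,.17),'neck',k(82,372,.062),'handle',k(122,441,.043),k(170,523,.043))
```

```text
top tower (array([ 702. , -234.7]), array([179.8, 173.3]), 86.53) beam (array([ 675.2, -173.8]), array([179.3, 114. ]), 87.17) plate (array([ 744.9, -167.2]), array([290.9, 311. ]), 88.9)
 head [ 0.63968467 -0.1022788 ] 18 [-0.0002  0.0004 -0.     -0.0001  0.0001  0.0001  0.0004 -0.0015 -0.0003
 -0.      0.0007  0.0009  0.0014  0.     -0.0003 -0.001  -0.0005  0.063 ]
 neck ((0.6184065341949463, 0.20068961381912231), 0.030893001705408096) 0.06202616692531456 198
 handle (array([532.9, 156.4]), array([76.5, 12.5]), 27.02) 0.041810943828858686 0.05158448783229805 112 [0.891482   0.45305613 0.5313479  0.15568441]
scene tower (array([ 710.5, -246.9]), array([152.6, 207.3]), 23.29) beam (array([ 663.4, -161.3]), array([138.7,  74.9]), 85.65) plate (array([ 695.8, -175.5]), array([249.5, 200.8]), 86.02)
 head [ 0.64185852 -0.10597382] 22 [ 0.019   0.0186  0.0178 -0.0006 -0.0009  0.0004  0.0001  0.0005  0.0012
  0.0018  0.0031  0.0024  0.0019  0.0006  0.0006  0.001   0.0015 -0.0003
  0.0437  0.0425  0.0401  0.0185]
 neck ((0.6206653118133545, 0.19723273813724518), 0.02465505339205265) 0.05935671670275307 189
 handle (array([535.1, 154.3]), array([79.7, 15.3]), 26.52) 0.035691255056344205 0.04407703458266696 178 [0.89009756 0.45577    0.5374905  0.15087739]
plate corners [ 0.7999 -0.0548  0.014 ] [ 0.603  -0.0403  0.014 ] [ 0.5838 -0.3274  0.014 ]
mark [ 0.5949 -0.0989  0.17  ] neck [0.6199 0.198  0.062 ] handle [0.5675 0.1726 0.043 ] [0.4991 0.1395 0.043 ]
```

Both cameras agree to about 2 mm. The cup is near (0.619, 0.198) with its handle at about 207°. The head axis is near (0.641, -0.104) with yaw about -4°. Next is a reachability check with a slightly tilted grasp that keeps the gripper body clear of the head.

```bash
cat >> h.py <<'E'
TILT=np.deg2rad(25); RG=.090; SY=1
def pose(axy,z0,yaw,dr=0.):
    """TCP pose to hold the cup with its underside centre at (axy,z0), handle at yaw (deg)"""
    a=np.deg2rad(yaw); r=np.array([np.cos(a),np.sin(a),0]); t=np.array([-np.sin(a),np.cos(a),0])*SY; Z=np.array([0,0,1.])
    zt=-np.cos(TILT)*Z-np.sin(TILT)*r
    R=np.column_stack([np.cross(t,zt),t,zt])
    return np.array([*axy,z0+.028])+(RG+dr)*r+.019*zt, R
def force(n=6):
    return np.mean([get_contact_force() for _ in range(n)],0)
CUP=np.array([.619,.198]); HEAD=np.array([.6408,-.1038]); HY=-4.0
E
python3 - <<'E'
import h; from h import *
for s in (1,-1):
    h.SY=s
    for ax,z,y in [(CUP,0,207),(CUP,.1,207),(HEAD,.07,207),(HEAD,.1,180),(HEAD,.1,150),(HEAD,.1,120),(HEAD,.1,90)]:
        p,R=pose(ax,z,y); q=solve_ik(p,R); print(s,y,p.round(3),None if q is None else np.round(q,2))
t=get_clock(); force(); print(get_clock()-t)
E
```

```text
1 207 [0.546 0.161 0.011] None
1 207 [0.546 0.161 0.111] [0.06 0.39 1.95 0.42 0.43 0.81]
1 207 [ 0.568 -0.141  0.081] [-0.58  0.51  1.83  0.63  0.67  0.04]
1 180 [ 0.559 -0.104  0.111] [-0.41  0.39  1.95  0.42  0.43  0.81]
1 150 [ 0.57  -0.063  0.111] [-0.16  0.41  1.91 -0.36  0.44  2.23]
1 120 [ 0.6   -0.033  0.111] [ 0.01  0.53  1.68 -0.55  0.79  2.99]
1 90 [ 0.641 -0.022  0.111] [ 0.05  0.71  1.33 -0.48  1.17 -2.88]
-1 207 [0.546 0.161 0.011] None
-1 207 [0.546 0.161 0.111] [ 0.06  0.39  1.95  0.42  0.43 -2.33]
-1 207 [ 0.568 -0.141  0.081] [-0.58  0.51  1.83  0.63  0.67 -3.1 ]
-1 180 [ 0.559 -0.104  0.111] [-0.41  0.39  1.95  0.42  0.43 -2.33]
-1 150 [ 0.57  -0.063  0.111] [-0.16  0.41  1.91 -0.36  0.44 -0.91]
-1 120 [ 0.6   -0.033  0.111] [ 0.01  0.53  1.68 -0.55  0.79 -0.15]
-1 90 [ 0.641 -0.022  0.111] [ 0.05  0.71  1.33 -0.48  1.17  0.26]
0.0
```

Run:
```python
import h; from h import *
h.SY=-1
for T in (5,12):
    h.TILT=np.deg2rad(T)
    for ax,z,y in [(CUP,0,207),(CUP,.1,207),(CUP,.08,120),(HEAD,.11,203),(HEAD,.11,180),(HEAD,.11,150),(HEAD,.11,120),(HEAD,.11,90)]:
        p,R=pose(ax,z,y); q=solve_ik(p,R); print(T,y,p.round(3),None if q is None else np.round(q,2))
print(get_clock())
```

```text
5 207 [0.54  0.158 0.009] [ 0.13  0.64  1.74  0.05  0.68 -1.95]
5 207 [0.54  0.158 0.109] [ 0.13  0.49  1.66  0.04  0.91 -1.93]
5 120 [0.575 0.275 0.089] [ 0.37  0.67  1.38 -0.1   1.08 -0.11]
5 203 [ 0.559 -0.138  0.119] [-0.41  0.51  1.6   0.08  0.98 -2.42]
5 180 [ 0.552 -0.104  0.119] [-0.34  0.48  1.65  0.04  0.93 -1.93]
5 150 [ 0.564 -0.06   0.119] [-0.23  0.49  1.63 -0.03  0.94 -1.26]
5 120 [ 0.597 -0.027  0.119] [-0.14  0.55  1.51 -0.08  1.02 -0.62]
5 90 [ 0.641 -0.015  0.119] [-0.1   0.65  1.33 -0.1   1.15 -0.06]
12 207 [0.542 0.159 0.009] [ 0.11  0.61  1.84  0.15  0.5  -2.06]
12 207 [0.542 0.159 0.109] [ 0.11  0.45  1.76  0.11  0.74 -2.01]
12 120 [0.576 0.273 0.089] [ 0.42  0.68  1.38 -0.24  1.07  0.01]
12 203 [ 0.562 -0.137  0.119] [-0.46  0.47  1.68  0.21  0.86 -2.56]
12 180 [ 0.555 -0.104  0.119] [-0.36  0.43  1.75  0.11  0.76 -2.  ]
12 150 [ 0.566 -0.061  0.119] [-0.21  0.45  1.73 -0.09  0.77 -1.19]
12 120 [ 0.598 -0.029  0.119] [-0.09  0.53  1.57 -0.21  0.93 -0.49]
12 90 [ 0.641 -0.018  0.119] [-0.05  0.66  1.33 -0.23  1.15  0.05]
0.1
```

```bash
sed -i 's/TILT=np.deg2rad(25); RG=.090; SY=1/TILT=np.deg2rad(8); RG=.092; SY=-1/' h.py
python3 - <<'E'
from h import *
p0=get_tcp_pos(); move_l(p0+[0,0,.12],.4)
p,R=pose(CUP,0,207)
movep(p+[0,0,.15],R); print(get_clock(),force())
move_l(p+[0,0,.02],.25); print(force()); move_l(p,.06); print(get_tcp_pos()-p,force())
close(110); print(get_opening(),force(),get_clock())
move_l(p+[0,0,.012],.06)
f=force(20); print(f,np.mean([get_ft_torque() for _ in range(20)],0))
move_l(p+[0,0,.08],.2); pause(.2); f=force(20); print(f,np.mean([get_ft_torque() for _ in range(20)],0),get_opening(),get_clock())
for n in ("top","scene"):
    im,d=read_camera(n); np.save(n+'2.npy',d); cv2.imwrite(f'pics/{n}2.png',cv2.cvtColor(im,cv2.COLOR_RGB2BGR))
a=cv2.imread('pics/top2.png')[90:240,160:360]; b=cv2.imread('pics/scene2.png')[170:320,320:520]
cv2.imwrite('pics/g2.png',cv2.resize(np.hstack([a,b]),None,fx=2,fy=2,interpolation=cv2.INTER_CUBIC))
E
```

```text
3.2917 [-0.04835756 -0.428192   -0.81916626]
[ 0.42992723 -0.46369965  0.888502  ]
[-1.44165592e-04  3.69360336e-05 -1.80781757e-04] [0.42220583 0.44170328 0.46618163]
0.14864118918596525 [-0.45011915 -0.63361734  2.2325979 ] 5.1
[ 0.28511878 -0.34193284 -1.29852259] [-0.09248736  0.16036718 -0.02466407]
[-0.87403427  0.27855016 -2.10116373] [-0.10329419  0.21702364 -0.01249923] 0.14871379930204873 6.1417
```

View pics/g2.png

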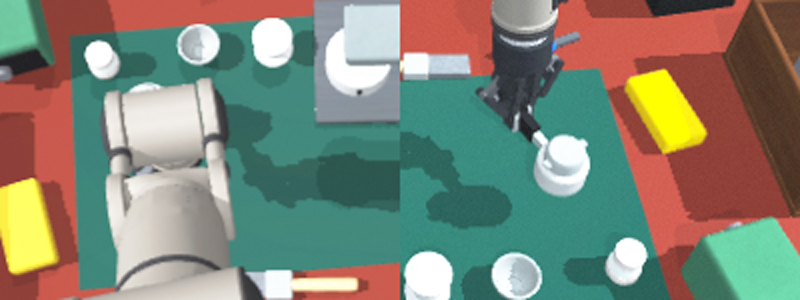

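The cup is held, and the neck looks level in the scene half. I'll measure the held cup and the head with the same scene camera so its bias cancels.

Run:
```python
from h import *
from scipy.optimize import least_squares
def fit(h,p0,r):
    f=least_squares(lambda p:np.hypot(*(h-p).T)-r,p0,loss='cauchy',f_scale=.0005); return f.x.round(4),np.sum(abs(f.fun)<.001),len(h)
C1=cloud("scene",np.load('scene1.npy')); C2=cloud("scene",np.load('scene2.npy'))
for nm,C,zl in (('cup1',C1,.0),('cup2',C2,.08)):
    X,Y,Z=np.moveaxis(C,2,0)
    m=(Z>zl+.0585)&(Z<zl+.067)&(np.hypot(X-.62,Y-.198)<.04); P=C[m]
    c,r=cv2.minEnclosingCircle(P[:,:2].astype(np.float32))
    A=np.c_[P[:,:2]-P[:,:2].mean(0),np.ones(len(P))]; pl=np.linalg.lstsq(A,P[:,2],rcond=None)[0]
    print(nm,np.round(c,4),round(r,4),'mean',P.mean(0).round(4),'slope',pl.round(3),len(P))
for n,p0 in (("scene",(.642,-.106)),("top",(.64,-.102))):
    C=cloud(n,np.load(n+'1.npy')); X,Y,Z=np.moveaxis(C,2,0)
    m=(abs(Z-.19)<.004)&(np.hypot(X-.64,Y+.104)<.055); print(n,'head',fit(cv2.convexHull(C[m][:,:2].astype(np.float32))[:,0],p0,.045),m.sum(),C[m].mean(0))
```

```text
cup1 [0.6206 0.1974] 0.0246 mean [0.6209 0.1995 0.0601] slope [-0.003  0.014  0.06 ] 131
cup2 [0.6204 0.1966] 0.0216 mean [0.6177 0.1944 0.1391] slope [-0.003  0.009  0.139] 22
scene head (array([ 0.6404, -0.1055]), np.int64(15), 18) 271 [ 0.63203809 -0.08431598  0.18796046]
top head (array([ 0.6398, -0.102 ]), np.int64(17), 21) 351 [ 0.62618289 -0.09020155  0.18999443]
```

```bash
cat >> h.py <<'E'
HEAD=np.array([.6395,-.1038])
def go(axy,z0,yaw,v=.15):
    p,R=pose(axy,z0,yaw); move_l(p,v,R)
E
python3 - <<'E'
from h import *
go(np.array([.61,.07]),.072,150,.2); print(get_clock())
go(HEAD,.072,93,.15); print(get_clock(), get_q().round(2) if hasattr(get_q(),'round') else get_q())
go(HEAD,.084,93,.06); pause(.2); b=force(30); bt=np.mean([get_ft_torque() for _ in range(30)],0); np.save('base.npy',np.r_[b,bt]); print('base',b,bt,get_clock())
z=.084
while z<.1:
    z+=.001; go(HEAD,z,93,.02); f=force(10)-b
    print(round(z,4),f.round(2),round(get_clock(),2))
    if f[2]<-2.5 or np.hypot(*f[:2])>5: break
print((np.mean([get_ft_torque() for _ in range(30)],0)-bt).round(3), get_tcp_pos()-pose(HEAD,z,93)[0])
E
```

```text
7.3833
8.6333 [-0.07  0.68  1.4  -0.16  1.05 -0.05]
base [ 0.55768187  0.27059733 -1.73397026] [ 0.26810504 -0.01902379 -0.05030282] 9.1833
0.085 [-0.63 -0.12  0.28] 9.43
0.086 [-0.52 -0.61  0.24] 9.68
0.087 [-0.45 -0.07 -0.74] 9.93
0.088 [-0.47 -0.78  1.07] 10.18
0.089 [-1.15  0.14  0.32] 10.43
0.09 [-0.04 -0.35  0.27] 10.68
0.091 [-0.95 -0.39 -0.36] 10.93
0.092 [-0.3  -0.34  0.36] 11.18
0.093 [-1.33  0.29  0.09] 11.43
0.094 [-1.3   1.19 -1.37] 11.68
0.095 [-2.1   2.96  1.81] 11.93
0.096 [-2.1   4.39 -1.1 ] 12.18
0.097 [-0.31  5.15 -5.76] 12.43
[ 1.363  0.023 -0.007] [-0.0003033   0.00052578 -0.00074496]
```

The neck entered freely, then a +y side force built up, so the axis is a little off in y. I'll back off slightly and centre by force.

```bash
cat >> h.py <<'E'
B=np.load('base.npy')[:3] if __import__('os').path.exists('base.npy') else 0
def favg(n=8,dt=.02):
    s=[]
    for _ in range(n): s.append(get_contact_force()); pause(dt)
    return np.mean(s,0)-B
E
python3 - <<'E'
from h import *
go(HEAD,.094,93,.03); print(favg().round(2))
for dy in (.001,.002,.003):
  A=HEAD+[0,dy]
  go(A,.094,93,.02)
  for z in (.095,.096):
    go(A,z,93,.02); print(dy,z,favg().round(2),round(get_clock(),2))
E
```

```text
[-2.88  5.42 -0.23]
0.001 0.095 [-1.87  0.4   0.06] 13.45
0.001 0.096 [-0.46 -0.84 -2.15] 13.83
0.002 0.095 [-0.26 -0.47  0.26] 14.47
0.002 0.096 [-0.72 -0.19 -1.36] 14.86
0.003 0.095 [-0.22 -0.23  0.35] 15.5
0.003 0.096 [-0.6   0.   -1.69] 15.88
```

```bash
echo 'HEAD=np.array([.6392,-.1013])' >> h.py
python3 - <<'E'
from h import *
z=.0962; yaw=93; go(HEAD,z,yaw,.02); found=False
while yaw<152 and not found:
    f=favg(5)
    while f[2]>-1.2:
        z+=.0005; go(HEAD,z,yaw,.02); f=favg(5)
        if z>.0990: found=True; break
    if f[2]<-3.8: z-=.0004
    print(yaw,round(z,4),f.round(1),round(get_clock(),1))
    if np.linalg.norm(f)>12: print('stop'); break
    if not found: yaw+=1.5; go(HEAD,z,yaw,.03)
E
```

```text
93 0.0962 [ 0.   1.3 -3.4] 16.2
94.5 0.0958 [-0.2  0.2 -3.8] 16.6
96.0 0.0958 [-0.6 -0.5 -2.8] 16.9
97.5 0.0958 [-0.7 -0.7 -2.8] 17.2
99.0 0.0958 [-0.2 -0.4 -2.5] 17.6
100.5 0.0958 [-0.7 -0.1 -2.4] 17.9
102.0 0.0958 [-0.6 -0.3 -2.8] 18.2
103.5 0.0958 [-0.5 -0.4 -2.1] 18.6
105.0 0.0958 [-0.6 -0.8 -1.6] 18.9
106.5 0.0958 [-0.4 -0.5 -1.9] 19.2
108.0 0.0958 [-0.5  0.1 -1.8] 19.6
109.5 0.0958 [-0.9  0.3 -2.1] 19.9
111.0 0.0958 [-0.5 -0.4 -1.9] 20.2
112.5 0.0958 [-0.5 -0.3 -1.6] 20.6
114.0 0.0958 [-0.4 -0.2 -2.5] 20.9
115.5 0.0958 [-0.6 -0.2 -1.8] 21.2
117.0 0.0958 [-0.5 -0.4 -1.4] 21.6
118.5 0.0958 [-0.5 -0.2 -1.3] 21.9
120.0 0.0993 [-1.7  1.4 -0.7] 24.6
```

A notch was found at about 120°. I'll move towards its centre and rise through it, watching the force.

Run:
```python
from h import *
bt=np.load('base.npy')[3:]
z=.0993; yaw=121.5; go(HEAD,z,yaw,.02); print(favg().round(1))
while z<.1094:
    z+=.001; go(HEAD,z,yaw,.02); f=favg(4)
    print(round(z,4),f.round(1),round(get_clock(),1))
    if np.linalg.norm(f)>9: print('stop'); break
pause(.1); print(favg().round(2),(get_tcp_pos()-pose(HEAD,z,yaw)[0]).round(4),(np.mean([get_ft_torque() for _ in range(9)],0)-bt).round(2))
```

```text
[-0.7 -0.1  0.2]
0.1003 [-0.9 -0.5  0.5] 25.3
0.1013 [-0.9 -0.2  0. ] 25.6
0.1023 [-0.4 -0.1  0.7] 25.9
0.1033 [-0.3 -0.6 -2.1] 26.2
0.1043 [-0.2  0.1 -2.1] 26.5
0.1053 [-0.6 -0.2 -2.7] 26.9
0.1063 [-1.4  0.5 -2.6] 27.2
0.1073 [-1.3  0.6 -2.8] 27.5
0.1083 [-1.2  1.1 -2.9] 27.8
0.1093 [-1.7  1.5 -3.3] 28.1
0.1103 [-1.9  1.4 -3.9] 28.4
[-2.16  1.7  -3.59] [-0.0001  0.     -0.0001] [0.44 0.5  0.01]
```

Run:
```python
from h import *
bt=np.load('base.npy')[3:]
z=.1098; yaw=121.5
while yaw<174:
    yaw=min(yaw+2.5,174.5); go(HEAD,z,yaw,.04); f=favg(3); 
    print(yaw,f.round(1),(get_ft_torque()-bt).round(2),round(get_clock(),1))
    if np.linalg.norm(f)>9: print('stop'); break
```

```text
124.0 [-1.1 -0.5 -3.2] [0.24 0.39 0.03] 29.0
126.5 [-0.5 -1.3 -3.3] [ 0.02  0.38 -0.02] 29.3
129.0 [-0.  -1.4 -3.1] [ 0.02  0.35 -0.  ] 29.6
131.5 [-0.9 -0.8 -3.4] [0.01 0.4  0.01] 29.9
134.0 [-0.1 -0.5 -3.6] [0.17 0.44 0.01] 30.2
136.5 [-0.4 -1.2 -3.5] [0.08 0.49 0.01] 30.5
139.0 [-0.2 -0.7 -3.4] [0.02 0.47 0.05] 30.8
141.5 [-0.4 -1.  -3.8] [-0.02  0.47 -0.04] 31.1
144.0 [-0.8 -0.3 -3.9] [-0.04  0.52  0.  ] 31.4
146.5 [-0.6 -1.1 -3.3] [-0.07  0.5   0.01] 31.7
149.0 [-0.9 -0.9 -3.7] [-0.08  0.55 -0.02] 32.0
151.5 [-1.1 -0.6 -3.7] [-0.1   0.67 -0.12] 32.3
154.0 [-1.5 -0.5 -3.2] [-0.08  0.65 -0.09] 32.6
156.5 [-1.  -1.2 -3.4] [-0.2   0.65 -0.13] 32.9
159.0 [-0.5 -2.1 -3.5] [-0.32  0.57 -0.14] 33.2
161.5 [-0.7 -2.7 -3.5] [-0.42  0.55 -0.17] 33.5
164.0 [-0.9 -2.3 -2.9] [-0.5   0.56 -0.25] 33.8
166.5 [-1.1 -3.1 -3.6] [-0.49  0.6  -0.25] 34.1
169.0 [-0.9 -3.  -3. ] [-0.54  0.57 -0.27] 34.4
171.5 [-0.7 -3.  -3.3] [-0.6   0.57 -0.28] 34.7
174.0 [-1.4 -3.3 -3.2] [-0.61  0.64 -0.29] 35.0
```

```bash
echo 'HEAD=np.array([.6392,-.1020])' >> h.py
python3 - <<'E'
from h import *
yaw=174.5; z=.1098; go(HEAD,z,yaw,.02); print(favg().round(1))
while z>.1036:
    z-=.0008; go(HEAD,z,yaw,.02); f=favg(4); print(round(z,4),f.round(1),round(get_clock(),1))
    if f[2]>2.5 or np.linalg.norm(f)>8: print('stop'); break
im,d=read_camera("scene"); cv2.imwrite('pics/s3.png',cv2.resize(cv2.cvtColor(im,cv2.COLOR_RGB2BGR)[190:340,170:370],None,fx=3.5,fy=3.5,interpolation=cv2.INTER_CUBIC))
E
```

```text
[-1.  -0.6 -3. ]
0.109 [-0.8  0.3 -2.9] 35.7
0.1082 [-0.8  1.2 -3. ] 36.0
0.1074 [-1.1  1.  -2.8] 36.3
0.1066 [-1.2  0.8 -3.3] 36.6
0.1058 [-1.9  0.9 -2.5] 36.9
0.105 [-1.6  0.4 -2.2] 37.2
0.1042 [-2.6  0.5 -0. ] 37.6
0.1034 [-4.3  0.5  4.5] 37.9
stop
```

Contact came at the seat height (0.104), well below the ledge stop at 0.1075, so the lugs have dropped into the recesses. I'll relax the load, release, and withdraw along the handle.

Run:
```python
from h import *
yaw=174.5; go(HEAD,.1038,yaw,.02); print(favg().round(1))
let_go(); pause(.2); print(get_opening(),favg().round(1))
p,R=pose(HEAD,.1038,yaw,.1); move_l(p,.1,R); print(favg().round(1),get_clock())
movep(p+[-.06,0,.12],R); pause(.3); print(get_clock())
for n in ("top","scene"):
    im,d=read_camera(n); np.save(n+'4.npy',d); cv2.imwrite(f'pics/{n}4.png',cv2.cvtColor(im,cv2.COLOR_RGB2BGR))
a=cv2.imread('pics/scene4.png')[180:355,160:390]; cv2.imwrite('pics/s4.png',cv2.resize(a,None,fx=3.4,fy=3.4,interpolation=cv2.INTER_CUBIC))
```

```text
[-3.4  0.6  4.4]
1.002357494735782 [-0.6 -0.4  2.2]
[-0.4 -0.1  1.7] 40.6333
41.5333
```

View pics/s4.png

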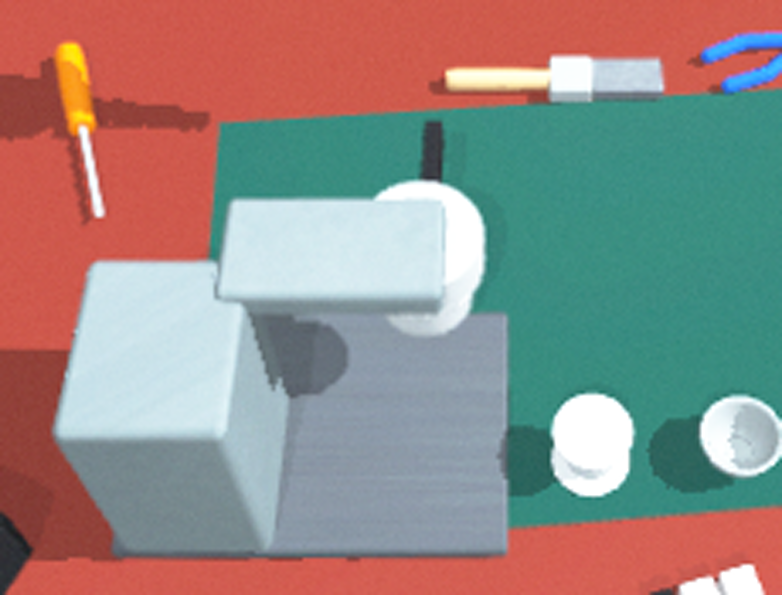

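View pics/top4.png

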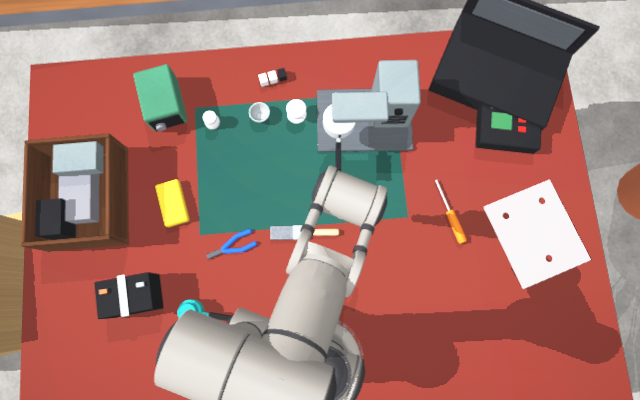

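The scene crop shows the cup hanging under the head (drum at about (430,320), handle at (432,150)). In the top view the handle lies at about (338,155), the bystanders are unmoved, and the gripper is clear. Last check is the handle's level and angle from depth.

Run:
```python
from h import *
for n in ("top","scene"):
    C=cloud(n,np.load(n+'4.npy')); im=cv2.imread(f'pics/{n}4.png').astype(int); X,Y,Z=np.moveaxis(C,2,0)
    m=(im.sum(2)<220)&(Z>.12)&(Z<.16)&(X>.49)&(X<.585)&(abs(Y+.095)<.03); P=C[m]
    if len(P)<10: print(n,len(P)); continue
    k=P[:,2]>np.percentile(P[:,2],30); Q=P[k]
    print(n,len(P),'z slope deg',np.degrees(np.arctan(np.polyfit(Q[:,0],Q[:,2],1)[0])).round(2),'yaw',180+np.degrees(np.arctan(np.polyfit(P[:,0],P[:,1],1)[0])).round(1),'z top',np.percentile(P[:,2],90).round(4))
pause(.3); im,d=read_camera("top"); d0=np.load('top4.npy'); print('moved since:',np.nanmax(abs(d-d0)[100:165,325:350]),get_clock())
```

```text
top 128 z slope deg -0.75 yaw 175.1 z top 0.1505
scene 88 z slope deg 0.29 yaw 175.8 z top 0.146
moved since: 1.576887 41.9833
```

```bash
python3 -c "
from station import *
close_job(); print(get_clock())"
```

```text
the job is handed in; nothing more can be done
the job is handed in; nothing more can be done
```

The filter cup is locked in the fume extractor's head and hanging by itself, and I handed the job in at about 42 s of the 72 s allowed.

**What I did:** I gripped the cup by its handle and pressed it up lightly under the head. Sweeping the handle, I felt the notches at about 120° (world frame). I raised the cup against the gasket and turned it counterclockwise to 174.5°. Let down there, it met the seat at about z = 0.104 m, well below the ledge stop at 0.1075 m, so the lugs are in the recesses. I then released it and backed out along the handle.

**Force:** The highest reading was about 8 N, on the first contact before I corrected the axis by 2.5 mm. The limit was 25 N.

**Last checks:**
- **Level and angle:** the handle is level within 1° (slope -0.75° from the top camera, +0.29° from the scene camera) and sits at 175 to 176°.
- **Height:** the handle's top reads 0.146 to 0.1505 m in the two cameras, against 0.147 m expected. They disagree by about 4 mm.
- **Surroundings:** the bystanders and the turquoise look-alike appear unmoved in the pictures, and the gripper is clear of everything.
- **Inconclusive:** my final depth comparison for movement gave a 1.58 m difference, most likely a missing depth pixel, so it says nothing about whether the cup moved.

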